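# Shut the incubator lid left ajar and clear its alarm

## Task

One of the four chambers of the bench-top dish incubator has been left with its lid ajar. Using only the fingertips, gently push that lid down until it is fully shut, then press the round alarm key on the deck in front of that same chamber all the way down, let it come up again and withdraw. Do not lift the lid or touch its inner face, and do not touch the other three chambers or disturb the culture dish, the bottle and the tube rack.

Things in the scene. Friction and masses are not known exactly. Their poses are not given: they have to be found in the camera images.
- chamber_a: the chamber whose lid stands ajar (with its lid, key and section of the deck); origin under the middle of its 113 x 270 mm section of the deck, x to the back, away from the key; its deck is 37 mm above the origin.
- hinge_a (a point): middle of the hinge line of the chamber whose lid stands ajar; fixed. Its x axis points level towards the back of the incubator (away from the keys), y along the hinge line, z up. With the lid shut, the lid's underside is level with this point and its top is 22 mm above it. The key of this chamber is centred 195 mm in front of it (along -x). The top of the incubator's deck is 4 mm below it.
- lid_spot_a (a point): point on the top (outer) face of the ajar lid, on its middle line, 18 mm behind its front edge and 122 mm in front of the hinge line, 22 mm above the plane of the lid's underside; it moves with the lid, z square to its top face. The cover is spring-mounted to seat softly: with the lid shut it gives under more than about 6 N, up to 4 mm at 16 N, and comes back.
- lid_a (a joint): opening angle of the ajar lid in rad: 0 fully shut, grows as the front edge rises; starts between 0.45 and 0.85. The lid is a flat slab 107 mm wide, 134 mm front to back and 22 mm thick, its 12 mm aluminium cover sprung on a black frame, with a 12 mm black finger tab on its front edge, hinged at its back edge; it stays at any angle, and a push of about 2 N near the front edge closes it. The glass on its under face is not to be touched.
- key_a_top (a point): centre of the top of the round white alarm key (26 mm diameter, in a 42 mm dark steel collar) on the deck in front of the ajar chamber; z up. The key's top stands 14 mm above the deck and 10 mm above its collar, and is 12 mm lower than the top of the shut lid. Moves down with the key.
- key_a (a joint): travel of that alarm key in m, downwards: 0 released, 0.007 fully down; the spring takes about 1.5 N to start and 6 N fully down, and returns the key.
- chamber_b: another chamber of the incubator, shut, with its own lid and key, all like those of the ajar chamber; origin under the middle of its 113 x 270 mm section of the deck, x to the back; its deck is 37 mm above the origin. The four chambers stand side by side, 115 mm from centre to centre, in any order.
- lid_b (a joint): opening angle of the lid of that other chamber, rad, 0 shut.
- key_b_top (a point): top centre of the key of that other chamber.
- chamber_c: another chamber of the incubator, shut, with its own lid and key, all like those of the ajar chamber; origin under the middle of its 113 x 270 mm section of the deck, x to the back; its deck is 37 mm above the origin. The four chambers stand side by side, 115 mm from centre to centre, in any order.
- lid_c (a joint): opening angle of the lid of that other chamber, rad, 0 shut.
- key_c_top (a point): top centre of the key of that other chamber.
- chamber_d: another chamber of the incubator, shut, with its own lid and key, all like those of the ajar chamber; origin under the middle of its 113 x 270 mm section of the deck, x to the back; its deck is 37 mm above the origin. The four chambers stand side by side, 115 mm from centre to centre, in any order.
- lid_d (a joint): opening angle of the lid of that other chamber, rad, 0 shut.
- key_d_top (a point): top centre of the key of that other chamber.
- dish_mid (a point): centre of a loose clear lidded culture dish, 61 mm diameter, 15 mm high, on the steel plate at the left end of the incubator's deck.
- bottle_mid (a point): centre (half-way up) of an amber bottle, 54 mm diameter, 105 mm high, on the bench at the right.
- rack_mid (a point): centre of a white tube rack, 80 x 170 mm, 112 mm high to the tops of its tubes, on the bench at the left (this point 50 mm above the bench).

How it is judged:
By the outcome, as a careful person would: the job done as asked, in the order asked, and still so for the second after the job is handed in, with the robot touching nothing.
It also fails if it takes over 35 s, if anything falls off the work surface, if the arm or the gripper's body presses on something with over 40 N, if the wrist force passes 120 N, or if a joint passes its speed limit or range.

## Robot

A 6-joint arm with a two-finger parallel gripper is mounted at the origin on the work surface. World frame = base frame: x ahead of the robot, y to its left, z up, the work surface at z = 0. Lengths are in m, angles in rad, forces in N, time in s.
With the tool pointing down it reaches from about 0.325 to 0.75 m from the base axis. Payload 7.6 kg.
Tool frame: the origin (TCP) lies at the centre of the arm's flange, where the gripper is bolted on; the fingertips stand 173 mm ahead of it and the grasp point (between the pads) lies robot.grip_point_offset ahead of it (robot.grip_point_offset is the distance from the TCP to the grasp point, in m); z points along the fingers, y is the line along which they close (so a half turn about z gives the same grasp; the last joint's range is limited). The gripper opens to 85 mm and grips with 20 to 120 N. Pads are 22 mm wide; open, the fingers measure 114 mm over their backs; the gripper's body (76 mm by 85 mm) begins 54 mm behind the grasp point. The pads swing forward as they close: fully open they stand 13 mm farther back than shut.
Start: joints at [1.143, 0.052, 1.401, -0, 1.689, -0.07], TCP at [0.184, 0.492, 0.405] pointing down, gripper open.
Joint ranges: [-2.9, 2.9], [-0.91, 2.17], [0.12, 2.37], [-1.06, 4.2], [0.26, 2.73], [-2.93, 2.93]. Speed limits (rad/s): [2.57, 2.57, 3.01, 3.14, 3.14, 3.14].

## Interface

Orientations are given as a rotation vector (axis times angle).
In Python, from cell import robot, viewer gives the robot as it stands.
- The arm moves only by the tool apply_moves, never from a script. Its argument "deltas" is a list of rows, each an object with "claw": the finger opening in mm, from 0 to 85.4; "offset": the shift along the tool's x, y, z in mm, a list of three; "angular": the turn, a rotation vector about the tool's x, y, z in rad, a list of three. In form: [{"claw": claw, "offset": [tx, ty, tz], "angular": [wx, wy, wz]}, ...]. A call has 1 to 10 rows; each row shifts and turns the commanded pose from where the row before left it, along the tool's axes as they then stand; what a row does not reach is not made up. A row lasts 1/8 s, in which the tool goes at most 62.5 mm and 10.7 degrees, less where a joint would pass 70% of its speed; a pose out of reach is approached as far as the arm can. A call is refused whole if a number of a shift passes 62.5 or a number of a turn 0.188, either way. A call with a gripper value outside its range is refused whole. The fingers move at their own pace and stop on an object; "squeeze" is the grip in N (left out, the last holds). Time passes only in rows, so rows that do not move let the fingers close. It gives the time, the measured TCP pose, the force, the opening and the grip force at its end, in the units of the state.
- robot.sense(): the state, without advancing time (a new reading comes with each control period).
- viewer.get_image(name): name is "side" or "top" or "wrist"; returns a dict with "image" (384x512x3 uint8, blue, green, red), "intrinsics" (3x3 intrinsics, pixels), "extrinsics" (4x4, takes a point from world to camera coordinates). Camera axes: x right, y up, looking along -z (the intrinsics and any distortion apply to the point x, -y, -z); pixel columns grow to the right and rows downward; lengths in m; the calibration is good to about 2 mm. A picture is of the moment at which its call begins. There is no depth.
- robot.finish_job(): hands the job in; it is judged then, once.
The state is a dict: "time": time; "joint_pos": joint angles; "dq": joint speeds; "joint_efforts": joint torques, N m; "tool_pos": TCP position; "tcp_rot": TCP orientation; "wrist_force": force on the tool from outside, world axes, zero at the start; "ft_torque": the same for the moment, N m; "width": opening from 0.0 (shut) to 1.0 (fully open); "grip_force": force on a finger pad.
Only numpy, scipy, OpenCV 4.12 (cv2) and the standard library are available. Lean on these libraries where they do the work, as an engineer would, in place of code of your own. Each camera call takes 0.05 s, during which the arm holds its last target. There are 200 camera calls.

## Working session

There is one attempt and no reset: what is moved stays moved. The work goes in short steps, Python scripts to look and compute and a tool call to move; the robot and the scene stay as the last step left them, time stands still between calls to the robot, and variables do not carry over. Pictures are saved under pics/ and viewed, at most 10 in all, crops included, and the job is handed in when it is done.

Besides the shell and the picture viewer there is one more tool, called after ">>>" as name([rows], argument=value, ...), one row to a line, values as JSON. apply_moves: Moves the arm, as the interface text tells. Its arguments: {"type":"object","properties":{"deltas":{"type":"array"},"squeeze":{"type":"number"}},"required":["deltas"]}

```bash
ls; mkdir -p pics
python3 - <<'E'
from cell import robot, viewer
import cv2
s=robot.sense(); print(s, robot.grip_point_offset)
for n in("side","top","wrist"):
    d=viewer.get_image(n); cv2.imwrite(f"pics/{n}0.png",d["image"]); print(n,d["intrinsics"],d["extrinsics"], [k for k in d])
E
```

```text
pics
{'time': 0.0, 'joint_pos': array([ 1.14270076e+00,  5.28185045e-02,  1.40173004e+00, -1.17233195e-05,
        1.68860317e+00, -7.02711467e-02]), 'dq': array([ 1.85003501e-05,  8.63284136e-05, -1.44688489e-03,  9.42770206e-04,
       -3.20634771e-04, -5.65523324e-04]), 'joint_efforts': array([-1.40781638e-03, -3.81645119e+01, -3.60201252e+01, -1.34604907e-04,
        5.83912057e-03,  3.18528521e-06]), 'tool_pos': array([0.18382603, 0.49172918, 0.40387909]), 'tcp_rot': array([-5.59011027e-01, -3.09107759e+00,  2.37755349e-03]), 'wrist_force': array([-0.9768121 ,  0.80774937,  0.04626402]), 'ft_torque': array([ 0.0188148 ,  0.01026691, -0.00409227]), 'grip_force': 0.0, 'width': 1.0005819624055907} 0.1547
side [[429.31220424   0.         255.02762321]
 [  0.         429.31220424 186.09833128]
 [  0.           0.           1.        ]] [[ 9.70553859e-01 -2.40880745e-01 -1.29360161e-03 -5.87128909e-01]
 [ 1.88610503e-01  7.56584853e-01  6.26103377e-01 -2.16573725e-01]
 [-1.49837529e-01 -6.07911036e-01  7.79738987e-01 -1.52232967e+00]
 [ 0.00000000e+00  0.00000000e+00  0.00000000e+00  1.00000000e+00]] ['image', 'intrinsics', 'extrinsics']
top [[476.39577089   0.         258.09969362]
 [  0.         476.39577089 185.67720614]
 [  0.           0.           1.        ]] [[ 0.02379856 -0.99971081 -0.00345364  0.01015866]
 [ 0.97809793  0.02256923  0.20691802 -0.61920745]
 [-0.20678024 -0.00830235  0.97835219 -1.68622544]
 [ 0.          0.          0.          1.        ]] ['image', 'intrinsics', 'extrinsics']
wrist [[300.62785748   0.         255.9366264 ]
 [  0.         300.62785748 194.0726974 ]
 [  0.           0.           1.        ]] [[ 0.34897964  0.93712796 -0.00209756 -0.52511321]
 [-0.90560327  0.3366627  -0.25795531  0.03380682]
 [-0.24103097  0.09192071  0.96615457 -0.37744969]
 [ 0.          0.          0.          1.        ]] ['image', 'intrinsics', 'extrinsics']
```

View pics/top0.png

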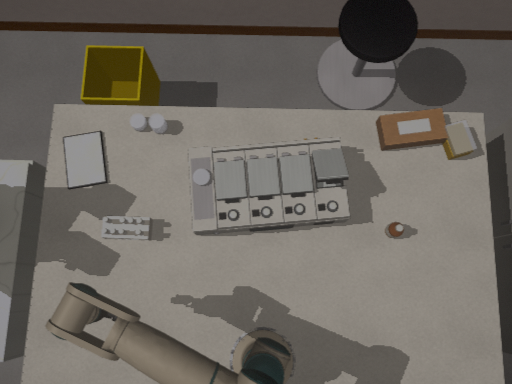

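View pics/side0.png

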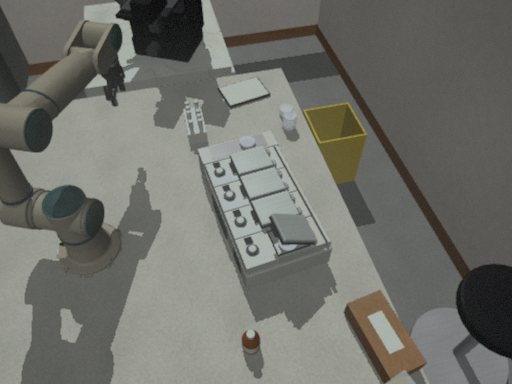

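The rightmost chamber, with its key near top pixel (332,206), is ajar. The dish is at the left, the rack at the far left and the bottle at (396,229). I'll enlarge both views to get precise pixels.

Run:
```python
import cv2,numpy as np
t=cv2.imread("pics/top0.png")[130:240,185:355]; s=cv2.imread("pics/side0.png")[130:285,190:335]
f=lambda i,k:cv2.convertScaleAbs(cv2.resize(i,None,fx=k,fy=k,interpolation=cv2.INTER_CUBIC),alpha=1.2)
cv2.imwrite("pics/tc.png",f(t,4.7)); cv2.imwrite("pics/sc.png",f(s,3.8))
```

```text
(no output)
```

View pics/tc.png

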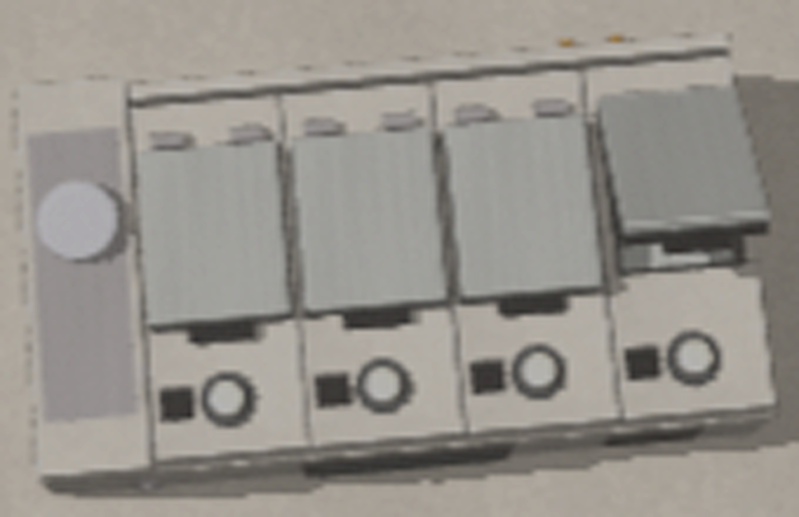

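View pics/sc.png

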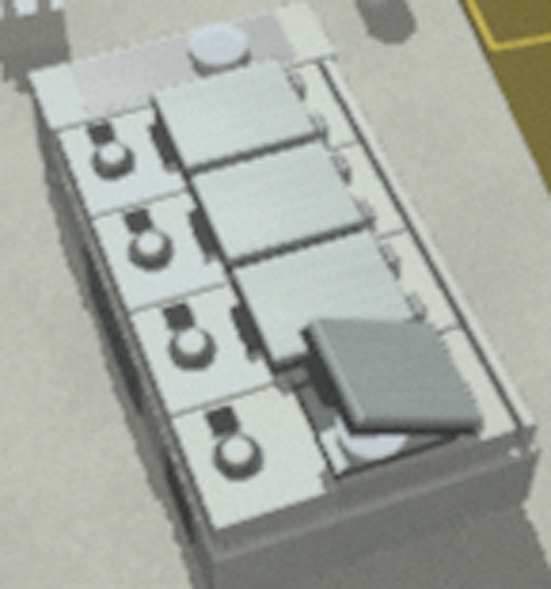

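Key-top centres in the top crop are (228,397), (382,384), (540,370) and (694,356). In the side crop they are (113,154), (152,243), (191,344) and (238,452). The ajar lid's top-face corners are readable in both crops, so I'll fit the whole model at once.

```bash
cat > fit.py <<'E'
import numpy as np
from scipy.optimize import least_squares
from scipy.spatial.transform import Rotation as R
K={'t':np.array([[476.39577,0,258.09969],[0,476.39577,185.6772],[0,0,1]]),'s':np.array([[429.3122,0,255.02762],[0,429.3122,186.09833],[0,0,1]])}
E={'t':np.array([[0.02379856,-0.99971081,-0.00345364,0.01015866],[0.97809793,0.02256923,0.20691802,-0.61920745],[-0.20678024,-0.00830235,0.97835219,-1.68622544]]),
's':np.array([[.970553859,-.240880745,-.00129360161,-.587128909],[.188610503,.756584853,.626103377,-.216573725],[-.149837529,-.607911036,.779738987,-1.52232967]])}
def proj(c,P):
    q=(E[c][:,:3]@np.atleast_2d(P).T).T+E[c][:,3]; q=q*[1,-1,-1]; q=q@K[c].T; return q[:,:2]/q[:,2:]
un={'t':lambda u:(np.array(u)+.5)/4.7-.5+[185,130],'s':lambda u:(np.array(u)+.5)/3.8-.5+[190,130]}
def pts(p):
    x,y,z,yaw,th=p; Rz=R.from_euler('z',yaw).as_matrix(); h=np.array([x,y,z])
    keys=np.array([[-.195,.115*k,.010] for k in(3,2,1,0)])
    L=np.array([[-.140,.0535,.022],[-.140,-.0535,.022],[-.006,-.0535,.022],[-.006,.0535,.022]])
    L=L@R.from_euler('y',th).as_matrix().T
    S=np.array([[-.140,.0535+.115*k,.022] for k in(3,2,1)])
    return h+np.vstack([keys,L,S])@Rz.T
obs={'t':un['t']([(228,397),(382,384),(540,370),(694,356),(622,232),(768,218),(742,88),(598,97),(150,325),(304,312),(460,300)]),
's':un['s']([(113,154),(152,243),(191,344),(238,452),(310,320),(355,424),(482,428),(440,322),(152,93),(193,173),(233,265)])}
if __name__=="__main__":
    f=lambda p:np.concatenate([(proj(c,pts(p))-obs[c]).ravel() for c in'ts'])
    r=least_squares(f,[.6,-.2,.1,0.,.6],loss='soft_l1'); p=r.x
    print(p.round(4)); print(np.abs(f(p)).reshape(2,-1,2).round(1).tolist())
    Rz=R.from_euler('z',p[3]).as_matrix()
    for n,v in(('key',[-.195,0,.010]),('spot shut',[-.122,0,.022]),('spot',R.from_euler('y',p[4]).apply([-.122,0,.022])),('edge',R.from_euler('y',p[4]).apply([-.14,0,.022]))): print(n,(p[:3]+Rz@v).round(4))
E
python3 fit.py
```

```text
[ 0.7295 -0.2143  0.1463  0.1021  0.4983]
[[[0.5, 0.7], [0.1, 0.6], [0.2, 0.2], [0.2, 0.2], [0.2, 0.4], [1.2, 0.1], [0.6, 0.7], [0.3, 0.3], [0.7, 0.5], [0.1, 0.4], [0.1, 0.4]], [[0.0, 0.2], [0.6, 0.2], [0.2, 0.3], [0.8, 0.0], [0.6, 0.1], [0.6, 0.8], [1.1, 0.6], [1.7, 0.8], [0.3, 0.5], [1.2, 1.0], [0.8, 1.4]]]
key [ 0.5355 -0.2342  0.1563]
spot shut [ 0.6081 -0.2267  0.1683]
spot [ 0.6333 -0.2242  0.2239]
edge [ 0.6176 -0.2258  0.2325]
```

>>> apply_moves([
  {"claw":0,"offset":[0,0,-20],"angular":[0,0,-0.153]},
  {"claw":0,"offset":[0,0,-10],"angular":[0,0,-0.153]},
  {"claw":0,"offset":[0,0,0],"angular":[0,0,-0.153]},
  {"claw":0,"offset":[-25,-50,0],"angular":[0,0,0]},
  {"claw":0,"offset":[-25,-50,0],"angular":[0,0,0]},
  {"claw":0,"offset":[-25,-50,0],"angular":[0,0,0]},
  {"claw":0,"offset":[-25,-50,0],"angular":[0,0,0]},
  {"claw":0,"offset":[-25,-50,0],"angular":[0,0,0]},
  {"claw":0,"offset":[-25,-50,0],"angular":[0,0,0]},
  {"claw":0,"offset":[-25,-50,0],"angular":[0,0,0]},
], squeeze=20)

```text
time: 1.4
tool_pos: [0.3938, 0.1595, 0.4346]
tcp_rot: [-0.159, 3.137, 0.0]
wrist_force: [0.4, 0.7, 0.5]
width: 0.002
grip_force: 0.0
```

>>> apply_moves([
  {"claw":0,"offset":[-25,-50,0],"angular":[0,0,0]},
  {"claw":0,"offset":[-25,-50,0],"angular":[0,0,0]},
  {"claw":0,"offset":[-25,-50,0],"angular":[0,0,0]},
  {"claw":0,"offset":[-25,-50,0],"angular":[0,0,0]},
  {"claw":0,"offset":[-25,-50,0],"angular":[0,0,0]},
  {"claw":0,"offset":[-25,-50,0],"angular":[0,0,0]},
  {"claw":0,"offset":[-25,-50,0],"angular":[0,0,0]},
  {"claw":0,"offset":[-25,-50,0],"angular":[0,0,0]},
  {"claw":0,"offset":[0,0,0],"angular":[0,0,0]},
])

```text
time: 2.52
tool_pos: [0.6341, -0.2201, 0.4299]
tcp_rot: [0.153, -3.132, -0.004]
wrist_force: [0.5, 0.5, -0.3]
width: 0.0
grip_force: 0.0
```

```bash
cat > look.py <<'E'
from cell import robot, viewer
import cv2,sys,numpy as np
n=sys.argv[1]
s=robot.sense(); print(s['time'],s['tool_pos'],s['tcp_rot'],s['wrist_force'])
f=lambda i,k:cv2.resize(i,None,fx=k,fy=k,interpolation=cv2.INTER_CUBIC)
a=f(viewer.get_image("side")["image"][130:285,190:335],2.58); w=viewer.get_image("wrist")["image"]
w=cv2.resize(w,(400,300)); a=f(a,300/a.shape[0]); cv2.imwrite(f"pics/{n}.png",np.hstack([a[:300],w]))
E
python3 look.py l1
```

```text
2.525 [ 0.63406156 -0.22009554  0.42990839] [ 0.15265542 -3.13208932 -0.00368447] [ 0.54882381  0.54775097 -0.30863245]
```

View pics/l1.png

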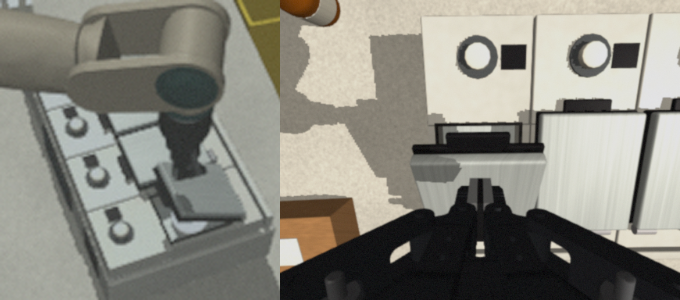

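The wrist view shows the fingertips centred over the ajar lid: lid front edge at (479,150) and key at (478,57) in the combined picture. I'll descend until contact.

>>> apply_moves([
  {"claw":0,"offset":[0,-4,8],"angular":[0,0,0]},
  {"claw":0,"offset":[0,0,8],"angular":[0,0,0]},
  {"claw":0,"offset":[0,0,6],"angular":[0,0,0]},
  {"claw":0,"offset":[0,0,4],"angular":[0,0,0]},
  {"claw":0,"offset":[1,0,4],"angular":[0,0,0]},
  {"claw":0,"offset":[2,0,4],"angular":[0,0,0]},
])

```text
time: 3.38
tool_pos: [0.63, -0.2207, 0.4012]
tcp_rot: [-0.159, 3.136, -0.001]
wrist_force: [0.2, 0.1, 2.7]
width: 0.0
grip_force: 1.1
```

>>> apply_moves([
  {"claw":0,"offset":[3,-1,6],"angular":[0,0,0]},
  {"claw":0,"offset":[3,-1,6],"angular":[0,0,0]},
  {"claw":0,"offset":[3,-1,6],"angular":[0,0,0]},
  {"claw":0,"offset":[3,0,6],"angular":[0,0,0]},
  {"claw":0,"offset":[2,0,6],"angular":[0,0,0]},
  {"claw":0,"offset":[2,0,6],"angular":[0,0,0]},
  {"claw":0,"offset":[1,0,6],"angular":[0,0,0]},
  {"claw":0,"offset":[1,0,4],"angular":[0,0,0]},
])

```text
time: 4.38
tool_pos: [0.6124, -0.2257, 0.3541]
tcp_rot: [0.159, -3.137, -0.0]
wrist_force: [-1.5, -0.8, 1.4]
width: -0.002
grip_force: 0.9
```

>>> apply_moves([
  {"claw":0,"offset":[1,0,3],"angular":[0,0,0]},
  {"claw":0,"offset":[1,0,3],"angular":[0,0,0]},
  {"claw":0,"offset":[1,0,2],"angular":[0,0,0]},
  {"claw":0,"offset":[0,0,2],"angular":[0,0,0]},
])

```text
time: 4.88
tool_pos: [0.6094, -0.2258, 0.3446]
tcp_rot: [0.159, -3.137, -0.0]
wrist_force: [-1.5, 0.5, 2.4]
width: -0.002
grip_force: 0.9
```

>>> apply_moves([
  {"claw":0,"offset":[0,0,1],"angular":[0,0,0]},
  {"claw":0,"offset":[0,0,1],"angular":[0,0,0]},
])

```text
time: 5.12
tool_pos: [0.6095, -0.2259, 0.3426]
tcp_rot: [0.159, -3.137, -0.0]
wrist_force: [-1.0, -0.6, 1.3]
width: -0.003
grip_force: 0.9
```

>>> apply_moves([
  {"claw":0,"offset":[0,0,1],"angular":[0,0,0]},
  {"claw":0,"offset":[0,0,1],"angular":[0,0,0]},
])

```text
time: 5.38
tool_pos: [0.6095, -0.2259, 0.3411]
tcp_rot: [-0.159, 3.137, -0.0]
wrist_force: [-2.5, 0.1, 4.6]
width: 0.0
grip_force: 2.5
```

>>> apply_moves([
  {"claw":0,"offset":[0,0,1],"angular":[0,0,0]},
])

```text
time: 5.5
tool_pos: [0.6095, -0.2259, 0.3404]
tcp_rot: [-0.159, 3.137, -0.0]
wrist_force: [-2.9, 1.7, 6.4]
width: 0.002
grip_force: 3.2
```

>>> apply_moves([
  {"claw":0,"offset":[0,0,1],"angular":[0,0,0]},
])

```text
time: 5.62
tool_pos: [0.6094, -0.2259, 0.3398]
tcp_rot: [-0.159, 3.137, -0.001]
wrist_force: [-4.3, 0.5, 7.6]
width: 0.001
grip_force: 4.0
```

>>> apply_moves([
  {"claw":0,"offset":[0,0,1],"angular":[0,0,0]},
  {"claw":0,"offset":[0,0,0],"angular":[0,0,0]},
])

```text
time: 5.88
tool_pos: [0.6094, -0.2259, 0.3393]
tcp_rot: [-0.159, 3.137, -0.001]
wrist_force: [-6.1, 1.0, 9.5]
width: -0.002
grip_force: 4.5
```

>>> apply_moves([
  {"claw":0,"offset":[0,0,-5],"angular":[0,0,0]},
  {"claw":0,"offset":[0,0,-15],"angular":[0,0,0]},
  {"claw":0,"offset":[0,0,-15],"angular":[0,0,0]},
  {"claw":0,"offset":[0,0,0],"angular":[0,0,0]},
])

```text
time: 6.38
tool_pos: [0.6097, -0.2259, 0.375]
tcp_rot: [-0.159, 3.134, -0.002]
wrist_force: [-0.2, 0.0, -0.8]
width: -0.001
grip_force: 0.0
```

```bash
python3 look.py l2
python3 - <<'E'
from cell import viewer
import cv2
d=viewer.get_image("wrist");cv2.imwrite("pics/w2.png",d["image"]); print(repr(d["intrinsics"]),repr(d["extrinsics"]))
E
```

```text
6.375 [ 0.60969306 -0.22590534  0.37496814] [-1.58881061e-01  3.13409058e+00 -2.48065714e-03] [-0.18370458  0.04435034 -0.78362298]
array([[300.62785748,   0.        , 255.9366264 ],
       [  0.        , 300.62785748, 194.0726974 ],
       [  0.        ,   0.        ,   1.        ]]) array([[-1.02366894e-01,  9.94746388e-01, -8.01678026e-04,
         2.86352949e-01],
       [-9.61072557e-01, -9.91094548e-02, -2.57908620e-01,
         5.88638050e-01],
       [-2.56633122e-01, -2.56308336e-02,  9.66168982e-01,
        -1.95536279e-01],
       [ 0.00000000e+00,  0.00000000e+00,  0.00000000e+00,
         1.00000000e+00]])
```

View pics/l2.png

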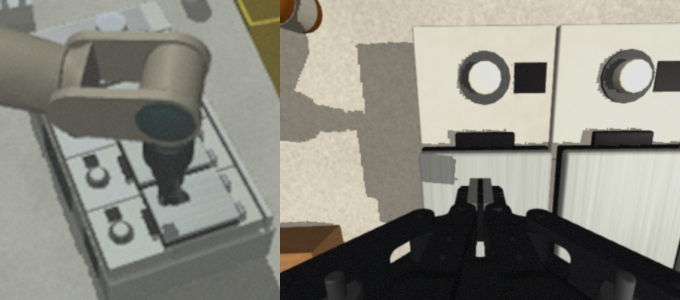

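View pics/w2.png

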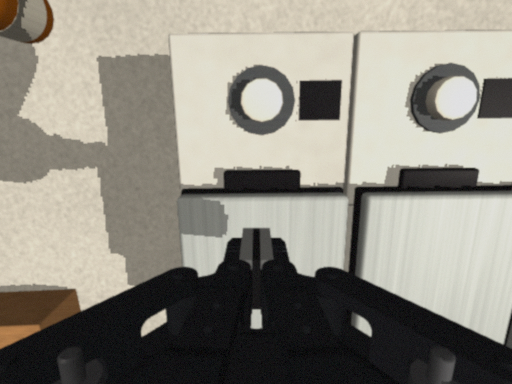

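The lid now lies flush like its neighbours. The key top is at (263,99) in the wrist view, so I'll back-project it at the height found by touch.

Run:
```python
import numpy as np
K=np.array([[300.62786,0,255.93663],[0,300.62786,194.0727],[0,0,1]])
E=np.array([[-.102366894,.994746388,-.000801678,.286352949],[-.961072557,-.0991094548,-.25790862,.58863805],[-.256633122,-.0256308336,.966168982,-.195536279]])
d=E[:,:3].T@(np.linalg.inv(K)@[263,99.5,1]*[1,-1,-1]); c=-E[:,:3].T@E[:,3]
p=c+d*(.1565-c[2])/d[2]; print(p)
t=np.array([.6097,-.2259]); a=.1018
X=np.array([[-.9948,-a],[-a,.9948]])
for k in (p[:2],[.5355,-.2342]): print((X@(k-t)*1000).round(1))
```

```text
[ 0.5363822  -0.22838127  0.1565    ]
[73.2  5. ]
[74.7 -0.7]
```

>>> apply_moves([
  {"claw":0,"offset":[25,2,0],"angular":[0,0,0]},
  {"claw":0,"offset":[25,2,0],"angular":[0,0,0]},
  {"claw":0,"offset":[23,0,0],"angular":[0,0,0]},
  {"claw":0,"offset":[0,0,0],"angular":[0,0,0]},
  {"claw":0,"offset":[0,0,10],"angular":[0,0,0]},
  {"claw":0,"offset":[0,0,10],"angular":[0,0,0]},
  {"claw":0,"offset":[0,0,0],"angular":[0,0,0]},
])

```text
time: 7.4
tool_pos: [0.5368, -0.2291, 0.3506]
tcp_rot: [0.159, -3.135, -0.003]
wrist_force: [1.5, -0.4, 0.4]
width: 0.002
grip_force: 0.0
```

```bash
python3 look.py l3
```

```text
7.4 [ 0.53675495 -0.22909835  0.35058841] [ 1.59397000e-01 -3.13472940e+00 -2.79910856e-03] [ 1.50341133 -0.39860799  0.4182263 ]
```

View pics/l3.png

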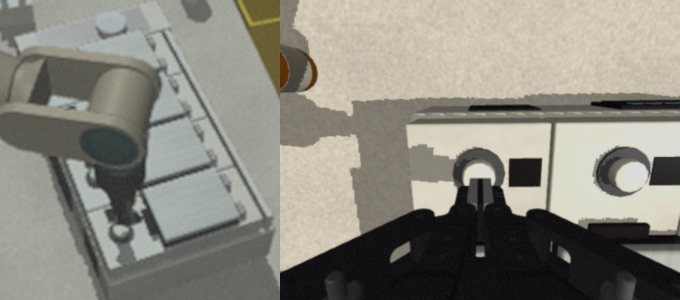

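The fingertips are laterally centred on the key (both at about column 480) and about 20 mm above it. I'll press slowly.

>>> apply_moves([
  {"claw":0,"offset":[0,0,8],"angular":[0,0,0]},
  {"claw":0,"offset":[0,0,8],"angular":[0,0,0]},
  {"claw":0,"offset":[0,0,3],"angular":[0,0,0]},
  {"claw":0,"offset":[0,0,2],"angular":[0,0,0]},
  {"claw":0,"offset":[0,0,2],"angular":[0,0,0]},
  {"claw":0,"offset":[0,0,0],"angular":[0,0,0]},
])

```text
time: 8.25
tool_pos: [0.5365, -0.2293, 0.3297]
tcp_rot: [-0.159, 3.137, 0.0]
wrist_force: [-0.3, 0.5, -0.2]
width: -0.003
grip_force: 0.0
```

>>> apply_moves([
  {"claw":0,"offset":[0,0,2],"angular":[0,0,0]},
  {"claw":0,"offset":[0,0,2],"angular":[0,0,0]},
])

```text
time: 8.5
tool_pos: [0.5365, -0.2293, 0.3261]
tcp_rot: [-0.159, 3.137, -0.001]
wrist_force: [-0.7, 1.2, 3.4]
width: 0.0
grip_force: 1.7
```

>>> apply_moves([
  {"claw":0,"offset":[0,0,1],"angular":[0,0,0]},
  {"claw":0,"offset":[0,0,0],"angular":[0,0,0]},
])

```text
time: 8.75
tool_pos: [0.5365, -0.2293, 0.3251]
tcp_rot: [-0.159, 3.137, -0.0]
wrist_force: [-0.0, 0.3, 4.1]
width: -0.001
grip_force: 2.1
```

>>> apply_moves([
  {"claw":0,"offset":[0,0,1],"angular":[0,0,0]},
  {"claw":0,"offset":[0,0,1],"angular":[0,0,0]},
  {"claw":0,"offset":[0,0,1],"angular":[0,0,0]},
  {"claw":0,"offset":[0,0,0],"angular":[0,0,0]},
])

```text
time: 9.25
tool_pos: [0.5365, -0.2293, 0.3224]
tcp_rot: [-0.159, 3.137, -0.001]
wrist_force: [-2.1, 0.2, 7.2]
width: -0.001
grip_force: 3.7
```

>>> apply_moves([
  {"claw":0,"offset":[0,0,0.5],"angular":[0,0,0]},
  {"claw":0,"offset":[0,0,0],"angular":[0,0,0]},
])

```text
time: 9.5
tool_pos: [0.5365, -0.2293, 0.3224]
tcp_rot: [-0.159, 3.136, -0.001]
wrist_force: [-2.5, 1.0, 9.3]
width: 0.002
grip_force: 4.8
```

>>> apply_moves([
  {"claw":0,"offset":[0,0,0.5],"angular":[0,0,0]},
  {"claw":0,"offset":[0,0,0],"angular":[0,0,0]},
])

```text
time: 9.75
tool_pos: [0.5365, -0.2293, 0.3224]
tcp_rot: [-0.159, 3.136, -0.001]
wrist_force: [-4.3, 1.8, 11.8]
width: 0.0
grip_force: 5.8
```

The key has bottomed: z is stuck at 0.3224 while the force climbs. Now I'll withdraw.

>>> apply_moves([
  {"claw":0,"offset":[0,0,-3],"angular":[0,0,0]},
  {"claw":0,"offset":[0,0,-6],"angular":[0,0,0]},
  {"claw":0,"offset":[0,0,-20],"angular":[0,0,0]},
  {"claw":0,"offset":[0,0,-40],"angular":[0,0,0]},
  {"claw":0,"offset":[20,0,-40],"angular":[0,0,0]},
  {"claw":0,"offset":[50,0,-20],"angular":[0,0,0]},
  {"claw":0,"offset":[50,0,0],"angular":[0,0,0]},
  {"claw":0,"offset":[0,0,0],"angular":[0,0,0]},
  {"claw":0,"offset":[0,0,0],"angular":[0,0,0]},
])

```text
time: 10.88
tool_pos: [0.4174, -0.2415, 0.4493]
tcp_rot: [0.159, -3.137, -0.001]
wrist_force: [-0.9, 0.1, 0.8]
width: -0.002
grip_force: 0.0
```

```bash
python3 look.py l4
```

```text
10.875 [ 0.41737099 -0.24145204  0.4493251 ] [ 1.58609174e-01 -3.13742147e+00 -9.15088674e-04] [-0.87374482  0.06850436  0.75487292]
```

View pics/l4.png

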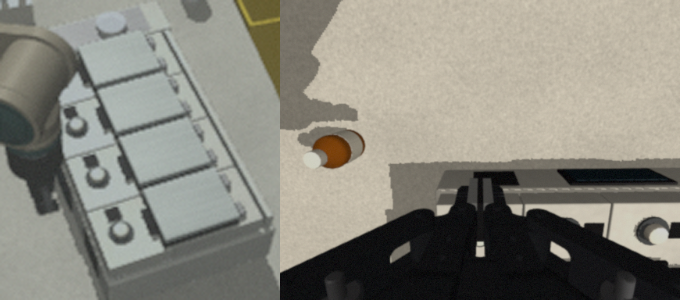

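All four lids are shut, the key at (121,231) is back up, the bottle and dish are in place, and the arm is clear. I'm handing the job in.

```bash
python3 -c "
from cell import robot; print(robot.finish_job())"
```

```text
the job is handed in; nothing more can be done
None
```

I pushed the rightmost chamber's lid shut (about 10 N at most), pressed its alarm key to the stop and let it come back up, then withdrew the arm and handed the job in at about 11 s; the last pictures show all four lids shut and the dish and bottle in place, but I did not check the rack in them.

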